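# Lay the scale straightedge along a test cassette

## Task

Lay the metal straightedge flat on the viewing panel with its graduated edge flush along the whole of the test cassette's free long edge, and its two ends level with the cassette's ends, so that the bands can be measured. Leave it lying there and leave the other things on the counter alone.

Things in the scene. Friction and masses are not known exactly. Their poses are not given: they have to be found in the camera images.
- bar_grip (a point): Fin of the loose aluminium straightedge (bar 44 mm wide, 180 long, 8 thick, about 0.18 kg; starts flat on the counter, z = 0, left or right of the panel). The upright black fin is 12 mm thick (x), 60 long (y), 8 to 42 mm above the bar's underside, at mid-length. Point: centre of its thickness and length, 32 mm above the underside. x points across the bar to the graduated edge, y along it, z up.
- bar_edge_l (a point): The +y end of the straightedge's graduated edge, at the underside. This is the long edge with dark tick marks, the one farther from the fin: it lies 28 mm from the fin's centre plane (the plain back edge 16 mm from it). Same axes as bar_grip.
- bar_edge_r (a point): The -y end of the straightedge's graduated edge, at the underside, 180 mm from bar_edge_l. Same axes as bar_grip.
- cassette_edge (a point): Middle of the foot of the test cassette's free long edge, on the viewing panel's top face. x points into the cassette, square to the edge, y along the edge, z up. The cassette, a rigid flat grey block with dark bands on top, is 180 mm long (90 mm to either side of this point), 100 mm wide (x 0 to 100 mm), 10 mm high, fixed to the panel by steel clips at its ends, 65 to 85 mm from this edge.
- viewer: The viewing panel, a fixed white slab on the counter, 210 mm (x) by 260 mm (y), 30 mm high. Origin at the centre of its underside, straight below cassette_edge, same axes. The bare half of its top, 105 mm wide on the -x side (nearer the robot), is where the straightedge goes.
- reagent: Bystander: capped reagent bottle, 52 mm in diameter and about 110 mm high, standing on the counter beyond the work; leave it alone. Origin at the centre of its underside, z up.
- basin: Bystander: small open turquoise plastic basin, 70 x 100 x 45 mm, standing on the counter beyond the work; leave it alone. Origin at the centre of its underside, z up.
- tube_rack: Bystander: white tube rack with sample tubes, 60 x 120 mm, 80 mm high, standing on the counter beyond the work; leave it alone. Origin at the centre of its underside, z up.
Things that resemble listed ones, but are neither listed nor needed, are in the scene too. There is more than one size of the part that bears bar_grip; the job needs the largest.

How it is judged:
By the outcome, as a careful person would: the job done as asked, in the order asked, and still so for the second after the job is handed in, with the robot touching nothing.
It also fails if it takes over 51 s, if anything falls off the work surface, if the arm or the gripper's body presses on something with over 40 N, if the wrist force passes 120 N, or if a joint passes its speed limit or range.

## Robot

A 7-joint arm with a two-finger parallel gripper is mounted at the origin on the work surface. World frame = base frame: x ahead of the robot, y to its left, z up, the work surface at z = 0. Lengths are in m, angles in degrees, forces in N, time in s.
With the tool pointing down it reaches from about 0.4 to 0.875 m from the base axis. Payload 6.5 kg.
Tool frame: the origin (TCP) lies midway between the tips of the shut fingers; the grasp point (between the pads) lies arm.grasp_offset behind it (arm.grasp_offset is the distance from the TCP to the grasp point, in m); z points along the fingers, x is the direction in which the jaws open and shut, and the axes are right-handed (so a half turn about z gives the same grasp; the last joint's range is limited). The gripper opens to 88 mm and grips with 3 to 60 N. Pads are 18 mm wide; open, the fingers measure 123 mm over their backs; the gripper's body (75 mm by 187 mm) begins 45 mm behind the grasp point.
Start: joints at [72.353, 30.733, -0.252, 88.115, 0.149, 61.152, -4.079], TCP at [0.156, -0.631, 0.239] pointing down, gripper open.
Joint ranges: [-154.64, 154.64], [-21.42, 123.67], [-72.66, 72.17], [13.99, 137.28], [-74.86, 254.86], [10.95, 109.41], [-158.01, 158.01]. Speed limits (degrees/s): [136.94, 136.94, 180, 180, 180, 180, 180].

## Interface

Orientations are given as a 3x3 rotation matrix whose columns are the frame's x, y, z axes.
In Python, from workcell import state, get_image, ticket, arm gives the robot as it stands.
- The arm moves only by the tool apply_moves, never from a script. Its argument "moves" is a list of rows, each an object with "slide": the shift along the tool's x, y, z as a fraction of full scale, a list of three; "twist": the turn about the tool's z as a fraction of full scale. A call has 1 to 5 rows; each row is the pose to reach, as a shift and turn from the pose commanded when the call began, along the tool's axes at that moment; what a row does not reach only later rows make up. Full scale, the value 1, is 600 mm for a shift and 90 degrees for a turn. A row lasts 1/8 s, in which the tool goes at most 62.5 mm and 10.7 degrees, less where a joint would pass 70% of its speed; a pose out of reach is approached as far as the arm can. A call with a number of a shift or a turn outside -1 to 1 is refused whole. A call with a gripper value outside its range is refused whole. "fingers" is the opening, from -1 (shut) to 1 (fully open), set as the call begins (left out, the last holds). The fingers move at their own pace and stop on an object; the grip force is fixed at half the most. Time passes only in rows, so rows that repeat a pose let the fingers close. It gives the time, the measured TCP pose, the force and the opening at its end, in the units of the state.
- state(): the state, without advancing time (a new reading comes with each control period).
- get_image(name): name is "side" or "top"; returns a dict with "image" (480x640x3 uint8, blue, green, red), "K" (3x3 intrinsics, pixels), "R" (3x3) and "t" (3): a world point X has camera coordinates R X + t. Camera axes: x right, y down, z forward; pixel columns grow to the right and rows downward; lengths in m; the calibration is good to about 2 mm. A picture is of the moment at which its call begins. There is no depth.
- ticket.job_done(): hands the job in, once; it reports no verdict.
The state is a dict: "clock": time; "joint_pos": joint angles; "joint_velocities": joint speeds; "tau": joint torques, N m; "eef_pos": TCP position; "tool_rot": TCP orientation; "force": force on the tool from outside, world axes, zero at the start; "ft_torque": the same for the moment, N m; "width": finger opening in m.
Only numpy, scipy, OpenCV 4.12 (cv2) and the standard library are available. Lean on these libraries where they do the work, as an engineer would, in place of code of your own. Each camera call takes 0.05 s, during which the arm holds its last target.

## Working session

There is one attempt and no reset: what is moved stays moved. The work goes in short steps, Python scripts to look and compute and a tool call to move; the robot and the scene stay as the last step left them, time stands still between calls to the robot, and variables do not carry over. Pictures are saved under pics/ and viewed, and the job is handed in when it is done.

Besides the shell and the picture viewer there is one more tool, called after "Request:" in YAML: its name, and indented under it one key for each argument. apply_moves: Moves the arm, as the interface text tells. Shift numbers are shares of 600 mm and turn numbers shares of 90 degrees, none past 1 either way. Its arguments: {"type":"object","properties":{"moves":{"type":"array"},"fingers":{"type":"number"}},"required":["moves"]}

```bash
mkdir -p pics; ls; python3 - <<'E'
from workcell import state,get_image,arm
import cv2
s=state();print(s); print(arm.grasp_offset)
for n in("side","top"):
    g=get_image(n);cv2.imwrite(f"pics/{n}0.png",g["image"]);print(n,g["K"],g["R"],g["t"])
E
```

```text
pics
{'clock': 0.0, 'joint_pos': array([72.35440972, 30.77940555, -0.25497317, 88.17019819,  0.14829112,
       61.15167497, -4.07792669]), 'joint_velocities': array([-0.03524291,  0.01699934,  0.03913622,  0.00183655,  0.00223023,
       -0.05077121,  0.00017434]), 'tau': array([ 3.33029766e-04, -5.70984185e+01,  9.90703069e-01, -2.51597947e+01,
       -5.63227956e-02,  1.81043870e-02,  1.39314843e-04]), 'eef_pos': array([ 0.15547176, -0.63049681,  0.23782078]), 'tool_rot': array([[ 2.39524437e-01, -9.70890191e-01, -5.30691413e-04],
       [-9.70888744e-01, -2.39524998e-01,  1.68007953e-03],
       [-1.75828659e-03,  1.12822217e-04, -9.99998448e-01]]), 'force': array([ 0.43744971, -0.86244353,  0.71443373]), 'ft_torque': array([-0.05054259, -0.0423912 ,  0.00245874]), 'width': 0.0878921644207007}
0.0187
side [[536.44713069   0.         318.28372135]
 [  0.         536.44713069 239.85436262]
 [  0.           0.           1.        ]] [[ 0.99179064 -0.1278534   0.00219756]
 [-0.07041604 -0.56041851 -0.82521068]
 [ 0.10673754  0.81828149 -0.56482077]] [-0.57940539  0.09659553  0.93069269]
top [[523.72522133   0.         319.65777294]
 [  0.         523.72522133 237.32069678]
 [  0.           0.           1.        ]] [[ 0.02551515 -0.99967383  0.00110056]
 [-0.98689495 -0.02536442 -0.15935809]
 [ 0.15933403  0.00297991 -0.98722023]] [-0.05565781  0.57558897  1.06701604]
```

View pics/side0.png

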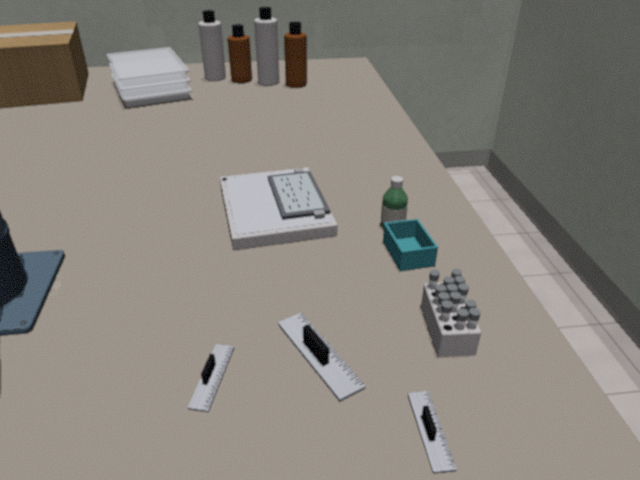

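View pics/top0.png

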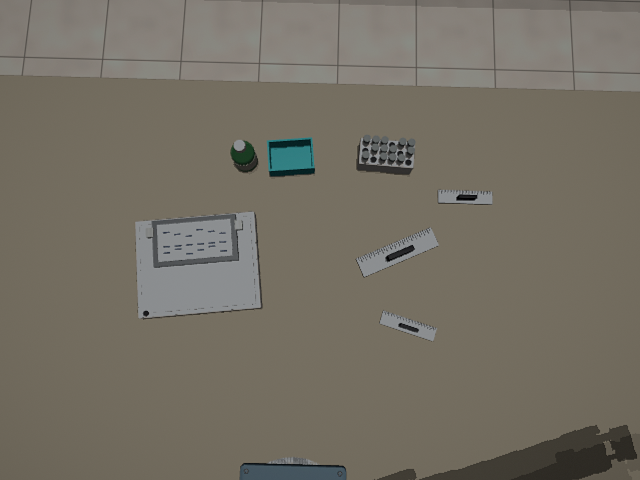

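The side and top pictures show three straightedges. In the top view they are at about (398,253), (465,197) and (408,326), and the first is clearly the largest. The panel is at about (198,265), with the cassette's free long edge near row 265. I'll enlarge both to confirm and measure.

```bash
python3 - <<'E'
import cv2,numpy as np
im=cv2.imread("pics/top0.png")
a=cv2.resize(im[215:345,350:450],None,fx=4,fy=4,interpolation=cv2.INTER_CUBIC)
b=cv2.resize(im[205:325,130:265],None,fx=4,fy=4,interpolation=cv2.INTER_CUBIC)
b=cv2.resize(im[205:325,130:265],(390,347),interpolation=cv2.INTER_CUBIC)
c=np.zeros((520,790,3),np.uint8);c[:520,:400]=a;c[:347,400:]=b
cv2.imwrite("pics/crop0.png",c)
E
```

```text
(no output)
```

View pics/crop0.png

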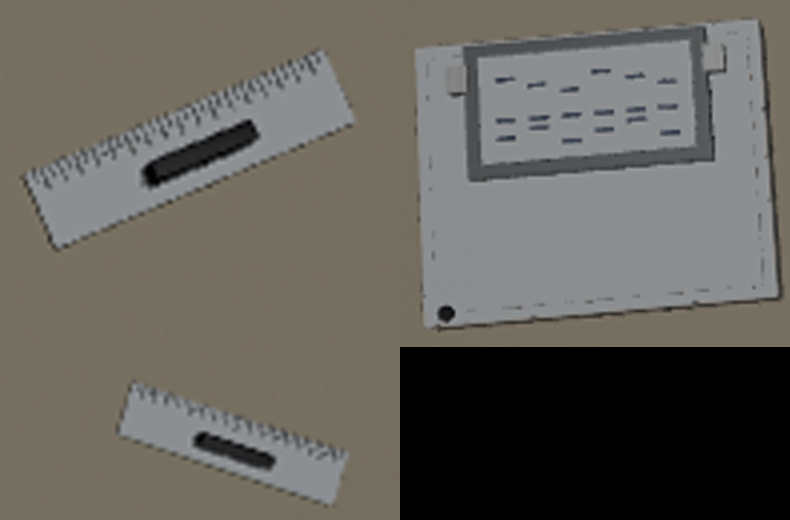

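The crop confirms it: the bar at (398,253) is the largest, at about 180 mm, and its ticks are on the far edge, away from the robot. The decoys are visibly shorter and narrower. Now I'll measure.

```bash
cat > h.py <<'E'
import cv2,numpy as np
def cen(g): return -g["R"].T@g["t"]
def ray(g,uv,z):
    uv=np.atleast_2d(uv).astype(float)
    d=np.c_[(uv[:,0]-g["K"][0,2])/g["K"][0,0],(uv[:,1]-g["K"][1,2])/g["K"][1,1],np.ones(len(uv))]@g["R"]
    c=cen(g); return c+d*((z-c[2])/d[:,2])[:,None]
def proj(g,X):
    p=(np.atleast_2d(X)@g["R"].T+g["t"])@g["K"].T; return p[:,:2]/p[:,2:]
def grab():
    from workcell import get_image
    return {n:get_image(n) for n in("top","side")}
def quad(mask,near):
    # fit 4 lines to contour of the component nearest 'near'
    cs,_=cv2.findContours(mask,cv2.RETR_EXTERNAL,cv2.CHAIN_APPROX_NONE)
    cs=[c for c in cs if cv2.contourArea(c)>150]
    c=min(cs,key=lambda c:-cv2.pointPolygonTest(c,near,True))
    q=cv2.convexHull(c)
    hull=q
    for e in np.linspace(.01,.15,60):
        ap=cv2.approxPolyDP(hull,e*cv2.arcLength(hull,True),True)
        if len(ap)==4: break
    ap=ap[:,0].astype(float); pts=c[:,0].astype(float); L=[]
    for i in range(4):
        a,b=ap[i],ap[(i+1)%4]; d=(b-a)/np.linalg.norm(b-a); n=np.array([-d[1],d[0]])
        s=(pts-a)@d; w=abs((pts-a)@n); l=np.linalg.norm(b-a)
        m=(s>.1*l)&(s<.9*l)&(w<3)
        v=cv2.fitLine(pts[m].astype(np.float32),cv2.DIST_HUBER,0,.01,.01).ravel()
        L.append(np.cross([v[2],v[3],1],[v[2]+v[0],v[3]+v[1],1]))
    P=[]
    for i in range(4):
        p=np.cross(L[i-1],L[i]); P.append(p[:2]/p[2])
    return np.array(P),c
E
python3 - <<'E'
from h import *
import pickle
G=grab();pickle.dump(G,open("g0.pkl","wb"))
for n,nb,npn in(("top",(370,265),(200,290)),("side",(340,370),(250,210))):
    g=G[n];im=g["image"].astype(int);print(n,cen(g))
    hsv=cv2.cvtColor(g["image"],cv2.COLOR_BGR2HSV)
    for p in (nb,npn,(200,400)): print(p,im[p[1],p[0]])
    mask=((im[:,:,0]-im[:,:,2]>-8)&(im.sum(2)>250)).astype(np.uint8)*255
    mask=cv2.morphologyEx(mask,cv2.MORPH_CLOSE,np.ones((3,3)))
    cv2.imwrite(f"pics/m_{n}.png",mask)
    q,c=quad(mask,nb);print("bar",q.round(1).tolist()); X=ray(g,q,.008);print(X.round(4)); print(np.linalg.norm(X-np.roll(X,1,0),axis=1), X.mean(0))
    q,c=quad(mask,npn);print("panel",q.round(1).tolist()); X=ray(g,q,.03);print(X.round(4)); print(np.linalg.norm(X-np.roll(X,1,0),axis=1), X.mean(0))
g=G["top"]["image"]; print(g[262:272,200],g[240,236:240],g[230:245:3,152:158].tolist())
E
```

```text
top [ 0.399454   -0.04421978  1.14516584]
(370, 265) [144 142 140]
(200, 290) [144 142 139]
(200, 400) [ 95 109 116]
bar [[430.2, 227.2], [438.3, 244.8], [363.7, 276.2], [356.2, 258.4]]
[[ 0.6119 -0.2841  0.008 ]
 [ 0.5731 -0.3015  0.008 ]
 [ 0.4999 -0.1387  0.008 ]
 [ 0.5383 -0.1219  0.008 ]]
[0.17813254 0.0424659  0.17846305 0.04196172] [ 0.55579463 -0.21156718  0.008     ]
panel [[253.3, 211.6], [260.0, 306.9], [138.5, 317.7], [135.4, 221.6]]
[[0.6324 0.1049 0.03  ]
 [0.4274 0.0812 0.03  ]
 [0.3984 0.3358 0.03  ]
 [0.6037 0.3592 0.03  ]]
[0.25592003 0.20631216 0.25620051 0.2066384 ] [0.51547703 0.22026505 0.03      ]
side [ 0.48211087 -0.78151363  0.6066595 ]
(340, 370) [189 183 182]
(250, 210) [197 191 189]
(200, 400) [187 181 180]
bar [[276.6, 322.2], [300.8, 311.6], [366.4, 387.1], [339.3, 400.9]]
[[ 0.4984 -0.1392  0.008 ]
 [ 0.5398 -0.1188  0.008 ]
 [ 0.6156 -0.2874  0.008 ]
 [ 0.5738 -0.3062  0.008 ]]
[0.18324626 0.04610734 0.18480559 0.04587689] [ 0.55688261 -0.21288591  0.008     ]
panel [[307.7, 167.0], [340.8, 234.1], [233.4, 249.1], [219.0, 176.9]]
[[0.6052 0.3606 0.03  ]
 [0.6369 0.0681 0.03  ]
 [0.431  0.0433 0.03  ]
 [0.3977 0.3362 0.03  ]]
[0.20897304 0.29427293 0.2073965  0.29471089] [0.51766899 0.20206026 0.03      ]
[[ 82  80  78]
 [ 77  75  73]
 [150 147 145]
 [145 143 140]
 [144 142 139]
 [144 142 139]
 [144 142 139]
 [144 142 139]
 [143 141 139]
 [144 142 139]] [[ 90  88  86]
 [ 80  78  76]
 [142 140 137]
 [147 145 142]] [[[133, 135, 133], [73, 73, 72], [78, 76, 74], [82, 79, 76], [78, 75, 73], [141, 139, 136]], [[133, 134, 134], [67, 68, 66], [77, 74, 72], [82, 79, 77], [77, 75, 73], [141, 139, 137]], [[126, 128, 126], [78, 78, 76], [79, 76, 75], [81, 79, 77], [79, 77, 75], [114, 113, 110]], [[108, 106, 103], [83, 80, 78], [82, 79, 77], [81, 79, 76], [79, 76, 74], [117, 116, 113]], [[110, 107, 105], [83, 81, 79], [81, 80, 77], [82, 79, 76], [80, 78, 75], [110, 108, 105]]]
```

```bash
python3 - <<'E'
from h import *
import pickle
G=pickle.load(open("g0.pkl","rb"))
for n,near in(("top",(236,245)),("side",(297,215))):
    g=G[n];im=g["image"].astype(int)
    lo=230 if n=="top" else 0
    gray=im.sum(2)//3
    print(n,np.percentile(gray[215:265,150:240],[5,50,95]) )
    if n=="top":
        m=((gray<118)&(abs(im[:,:,0]-im[:,:,2])<9)).astype(np.uint8)*255
        m[:, :148]=0;m[:,242:]=0;m[:212]=0;m[272:]=0
        q,c=quad(m,near);print(q.round(1).tolist())
        for z in(.04,.03):
            X=ray(g,q,z);print(z,X.round(4).tolist(),np.linalg.norm(X-np.roll(X,1,0),axis=1))
    else:
        v=cv2.resize(g["image"][150:260,205:355],(750,550),interpolation=cv2.INTER_CUBIC);cv2.imwrite("pics/side_p.png",v)
# fin: blob in each view
for n,near in(("top",(400,254)),("side",(316,345))):
    g=G[n];gray=g["image"].max(2);m=(gray<60).astype(np.uint8)*255
    k,l,st,ce=cv2.connectedComponentsWithStats(m)
    i=min(range(1,k),key=lambda i:np.hypot(*(ce[i]-near)) if st[i,4]>30 else 1e9)
    print(n,ce[i],st[i],cv2.minAreaRect(np.argwhere(l==i)[:,::-1].astype(np.float32)), ray(g,ce[i],.03),ray(g,ce[i],.042))
E
```

```text
top [ 77. 141. 144.]
[[234.4, 213.7], [238.8, 259.8], [153.1, 267.0], [152.5, 220.9]]
0.04 [[0.6245, 0.1439, 0.04], [0.5252, 0.1295, 0.04], [0.5051, 0.3101, 0.04], [0.6043, 0.3189, 0.04]] [0.17621025 0.10035034 0.18172768 0.09956223]
0.03 [[0.6265, 0.1456, 0.03], [0.5263, 0.131, 0.03], [0.5061, 0.3133, 0.03], [0.6062, 0.3222, 0.03]] [0.17780467 0.10125835 0.18337202 0.10046312]
side [143.   147.   158.25]
top [399.45398773 252.85276074] [386 245  28  17 163] ((399.42242431640625, 252.8189697265625), (5.514871120452881, 29.5439510345459), 66.80140686035156) [[ 0.55007249 -0.21297729  0.03      ]] [[ 0.54845172 -0.21116134  0.042     ]]
side [315.53692615 345.18962076] [304 326  25  39 501] ((315.14752197265625, 344.8770446777344), (41.740020751953125, 14.468167304992676), 50.194427490234375) [[ 0.55179266 -0.21911389  0.03      ]] [[ 0.55034261 -0.23081715  0.042     ]]
```

View pics/side_p.png

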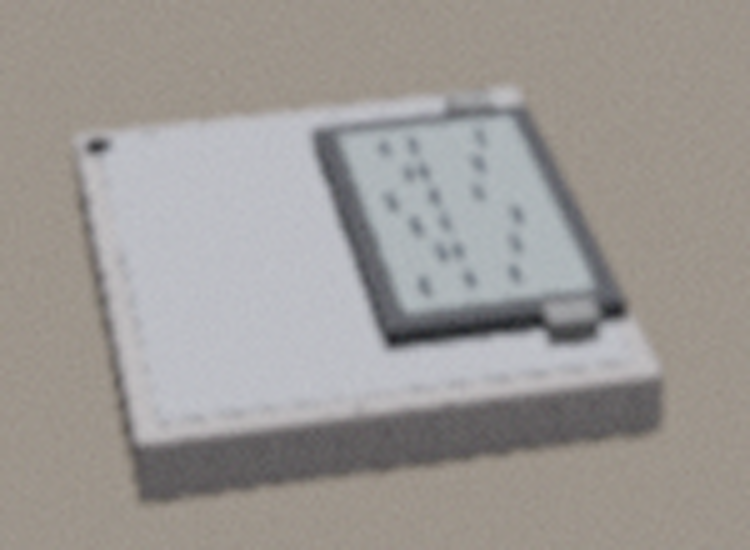

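```bash
cat >> h.py <<'E'
def calc(tgt,yaw=None):
    from workcell import state
    s=state();R=s["tool_rot"];d=R.T@(np.array(tgt)-s["eef_pos"])
    y=np.degrees(np.arctan2(R[1,0],R[0,0]))
    print("t",s["clock"],"pos",s["eef_pos"].round(4),"yaw",round(y,2),"tiltz",R[:,2].round(4),"w",s["width"],"F",s["force"].round(2),"q",s["joint_pos"].round(1))
    dy=0 if yaw is None else (yaw-y+180)%360-180
    print("dist",np.linalg.norm(d),"slide",(d/.6).round(4).tolist(),"twist",round(-dy/90,4), "deg",dy)
E
python3 -c "
from h import *
calc([.5503,-.2138,.15],24.3)"
```

```text
t 0.2 pos [ 0.1556 -0.6307  0.2382] yaw -76.14 tiltz [-3.e-04  1.e-03 -1.e+00] w 0.0882299994040888 F [ 0.21 -0.64 -0.14] q [72.4 30.8 -0.3 88.1  0.1 61.2 -4.1]
dist 0.5808886990633731 slide [-0.5169, -0.8052, 0.1475] twist -1.116 deg 100.44036144106235
```

Request:
apply_moves:
  moves:
    - {"slide":[-0.05,-0.08,0.0],"twist":-0.1}
    - {"slide":[-0.1,-0.16,0.02],"twist":-0.2}
    - {"slide":[-0.15,-0.24,0.04],"twist":-0.3}
    - {"slide":[-0.2,-0.32,0.06],"twist":-0.4}
    - {"slide":[-0.25,-0.4,0.08],"twist":-0.5}
  fingers: 1

```text
clock: 0.82
eef_pos: [0.3538, -0.4266, 0.1905]
tool_rot: [[0.858, -0.513, 0.0], [-0.513, -0.858, -0.0], [0.0, 0.0, -1.0]]
force: [0.5, -0.3, -0.2]
width: 0.0882
```

```bash
python3 -c "
from h import *
calc([.5503,-.2138,.15],24.3)"
```

```text
t 0.825 pos [ 0.3538 -0.4266  0.1905] yaw -30.86 tiltz [ 2.e-04 -3.e-04 -1.e+00] w 0.08818321383351499 F [ 0.52 -0.28 -0.25] q [ 56.8  25.6 -14.3 104.7   7.9  50.6   7.9]
dist 0.29249019153939115 slide [0.0993, -0.4725, 0.0674] twist -0.6129 deg 55.157371695594435
```

Request:
apply_moves:
  moves:
    - {"slide":[0.02,-0.095,0.014],"twist":-0.118}
    - {"slide":[0.04,-0.19,0.028],"twist":-0.236}
    - {"slide":[0.06,-0.285,0.042],"twist":-0.354}
    - {"slide":[0.08,-0.38,0.056],"twist":-0.472}
    - {"slide":[0.0993,-0.4725,0.067],"twist":-0.59}

```text
clock: 1.45
eef_pos: [0.5513, -0.2148, 0.1502]
tool_rot: [[0.925, 0.379, -0.0], [0.379, -0.925, -0.0], [-0.0, 0.0, -1.0]]
force: [0.4, -1.5, -0.6]
width: 0.0883
```

Request:
apply_moves:
  moves:
    - {"slide":[0,0,0],"twist":-0.022}
    - {"slide":[0,0,0],"twist":-0.022}

```text
clock: 1.7
eef_pos: [0.5498, -0.2167, 0.1501]
tool_rot: [[0.914, 0.405, -0.001], [0.405, -0.914, -0.0], [-0.001, -0.0, -1.0]]
force: [-0.4, -0.1, -0.1]
width: 0.0881
```

```bash
python3 - <<'E'
from h import *
calc([.5503,-.2138,.08],24.3)
calc([.5503,-.2138,.0135],24.3)
G=grab()
a=cv2.resize(G["side"]["image"][220:440,210:430],(560,560))
cv2.imwrite("pics/s1.png",a);
E
```

```text
t 1.7 pos [ 0.5498 -0.2167  0.1501] yaw 23.87 tiltz [-1.1e-03 -3.0e-04 -1.0e+00] w 0.0880890686640079 F [-0.38 -0.15 -0.06] q [ 37.7  34.2 -28.2 100.1  20.1  50.8  24.6]
dist 0.07020842208662696 slide [0.0029, -0.0041, 0.1169] twist -0.0048 deg 0.42966922536569996
t 1.7 pos [ 0.5498 -0.2167  0.1501] yaw 23.87 tiltz [-1.1e-03 -3.0e-04 -1.0e+00] w 0.0880890686640079 F [-0.38 -0.15 -0.06] q [ 37.7  34.2 -28.2 100.1  20.1  50.8  24.6]
dist 0.13667747837608385 slide [0.0031, -0.0041, 0.2277] twist -0.0048 deg 0.42966922536569996
```

View pics/s1.png

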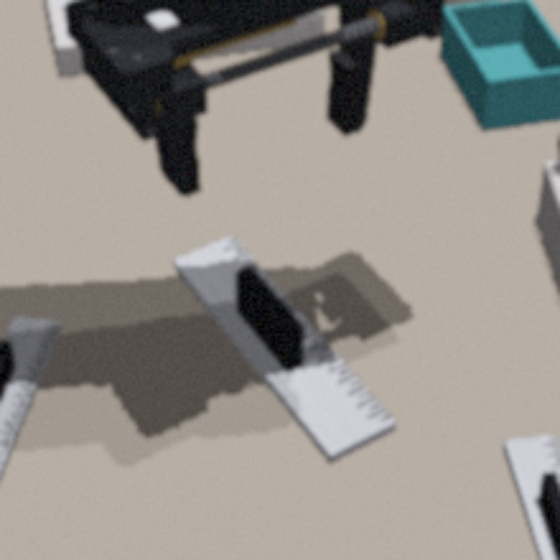

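The enlarged side view shows the open jaws over the large bar, one finger on either side of the fin at about (270,320) in the crop, lined up with its faces. Going down.

Request:
apply_moves:
  moves:
    - {"slide":[0.003,-0.004,0.08],"twist":-0.005}
    - {"slide":[0.003,-0.004,0.15],"twist":-0.005}
    - {"slide":[0.003,-0.004,0.2],"twist":-0.005}
    - {"slide":[0.003,-0.004,0.2275],"twist":-0.005}
    - {"slide":[0.003,-0.004,0.2275],"twist":-0.005}

```text
clock: 2.42
eef_pos: [0.5502, -0.2139, 0.0135]
tool_rot: [[0.911, 0.412, -0.001], [0.412, -0.911, -0.0], [-0.001, -0.001, -1.0]]
force: [-0.2, -0.8, 0.7]
width: 0.0882
```

```bash
python3 - <<'E'
from h import *
calc([.5503,-.2138,.0135],24.3)
G=grab()
a=cv2.resize(G["side"]["image"][220:440,210:430],(560,560))
cv2.imwrite("pics/s2.png",a);
E
```

```text
t 2.425 pos [ 0.5502 -0.2139  0.0135] yaw 24.3 tiltz [-1.4e-03 -1.0e-04 -1.0e+00] w 0.08824741655948677 F [-0.25 -0.8   0.66] q [ 33.4  45.5 -22.7 102.6  27.   37.4  19.3]
dist 0.00013558359546459757 slide [0.0002, -0.0001, 0.0001] twist 0.0 deg -0.0030368632123725092
```

View pics/s2.png

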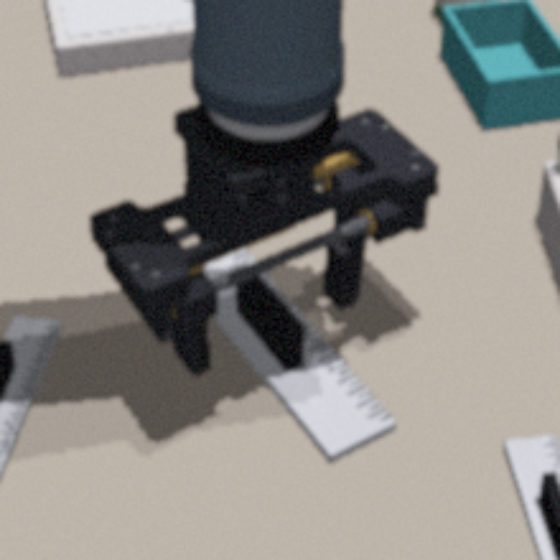

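The fingers stand either side of the fin, which is at about (270,320) in the crop, and are centred on it along the bar. Closing now.

Request:
apply_moves:
  moves:
    - {"slide":[0,0,0],"twist":0}
    - {"slide":[0,0,0],"twist":0}
    - {"slide":[0,0,0],"twist":0}
    - {"slide":[0,0,0],"twist":0}
    - {"slide":[0,0,0],"twist":0}
  fingers: -1

```text
clock: 3.15
eef_pos: [0.551, -0.2132, 0.014]
tool_rot: [[0.911, 0.413, -0.0], [0.413, -0.911, 0.0], [-0.0, -0.0, -1.0]]
force: [0.9, 0.4, -0.2]
width: 0.0403
```

Request:
apply_moves:
  moves:
    - {"slide":[0,0,0],"twist":0}
    - {"slide":[0,0,0],"twist":0}
    - {"slide":[0,0,0],"twist":0}

```text
clock: 3.52
eef_pos: [0.5509, -0.2132, 0.014]
tool_rot: [[0.911, 0.413, -0.0], [0.413, -0.911, -0.0], [-0.0, -0.0, -1.0]]
force: [-0.4, -0.1, -0.6]
width: 0.012
```

Request:
apply_moves:
  moves:
    - {"slide":[0,0,0],"twist":0}
    - {"slide":[0,0,0],"twist":0}
    - {"slide":[0,0,-0.05],"twist":0}
    - {"slide":[0,0,-0.12],"twist":0}
    - {"slide":[0,0,-0.18],"twist":0}

```text
clock: 4.15
eef_pos: [0.5509, -0.2132, 0.1231]
tool_rot: [[0.911, 0.413, -0.0], [0.413, -0.911, 0.0], [-0.0, -0.0, -1.0]]
force: [0.6, -0.6, -1.7]
width: 0.0117
```

Request:
apply_moves:
  moves:
    - {"slide":[0,0,0],"twist":0}
    - {"slide":[0,0,0],"twist":0}

```text
clock: 4.4
eef_pos: [0.5501, -0.2132, 0.121]
tool_rot: [[0.911, 0.413, -0.002], [0.413, -0.911, 0.0], [-0.001, -0.001, -1.0]]
force: [0.2, -0.0, -2.0]
width: 0.0118
```

```bash
python3 - <<'E'
from h import *
c,s=np.cos(np.radians(6.4)),np.sin(np.radians(6.4))
E=np.array([.5154,.2200])
f=E-.028*np.array([c,s]); print("fin tgt",f)
p=f-.010*np.array([c,s]); print("pre",p)
calc([p[0],p[1],.122],6.4)
G=grab()
v=np.hstack([cv2.resize(G["side"]["image"][200:420,200:420],(400,400)),cv2.resize(G["top"]["image"][180:320,320:460],(400,400))])
cv2.imwrite("pics/s3.png",v);
E
```

```text
fin tgt [0.4875745  0.21687887]
pre [0.47763682 0.21576418]
t 4.4 pos [ 0.5501 -0.2132  0.121 ] yaw 24.38 tiltz [-1.7e-03  3.0e-04 -1.0e+00] w 0.011847396665122802 F [ 0.18 -0.03 -2.01] q [ 36.9  36.4 -27.5 101.1  21.7  47.9  23.5]
dist 0.4350326493017893 slide [0.1851, -0.701, -0.0013] twist 0.1998 deg -17.97899114149044
```

View pics/s3.png

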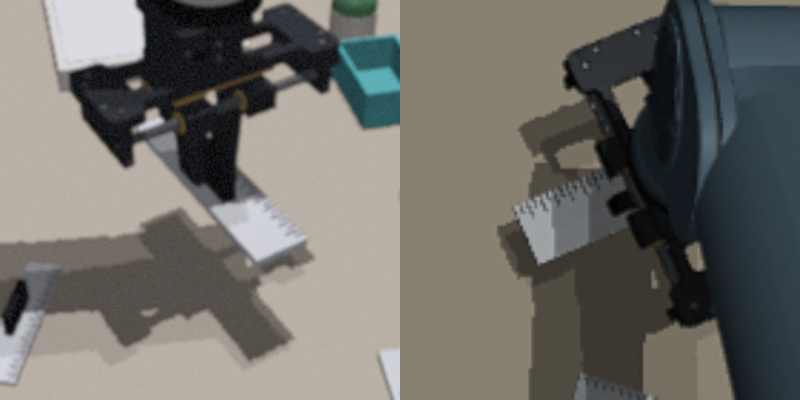

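The bar is lifted and held, with the width at 11.8 mm and a load of about 2 N. The side view shows it level with its ticks toward +x. Now I'll carry it to a point 10 mm short of the cassette's edge.

Request:
apply_moves:
  moves:
    - {"slide":[0.015,-0.06,0],"twist":0.02}
    - {"slide":[0.035,-0.14,0],"twist":0.04}
    - {"slide":[0.06,-0.22,0],"twist":0.06}
    - {"slide":[0.08,-0.3,0],"twist":0.08}
    - {"slide":[0.1,-0.38,0],"twist":0.1}

```text
clock: 5.12
eef_pos: [0.5104, 0.0207, 0.1209]
tool_rot: [[0.964, 0.264, -0.002], [0.264, -0.964, 0.0], [-0.002, -0.001, -1.0]]
force: [0.4, 0.2, -1.1]
width: 0.0119
```

Request:
apply_moves:
  moves:
    - {"slide":[0,0,0],"twist":0}

```text
clock: 5.25
eef_pos: [0.5101, 0.0242, 0.1213]
tool_rot: [[0.962, 0.273, -0.002], [0.273, -0.962, 0.002], [-0.001, -0.003, -1.0]]
force: [0.0, -1.1, -1.9]
width: 0.0117
```

```bash
python3 -c "
from h import *
calc([.4776,.2158,.122],6.4)"
```

```text
t 5.25 pos [0.5101 0.0242 0.1213] yaw 15.82 tiltz [-0.0018  0.0023 -1.    ] w 0.011716025937507792 F [ 0.03 -1.1  -1.9 ] q [ 14.3  29.9 -27.7 112.8  20.1  42.   -9.6]
dist 0.19436622969017464 slide [0.035, -0.322, -0.0004] twist 0.1047 deg -9.420547540071084
```

Request:
apply_moves:
  moves:
    - {"slide":[0.01,-0.08,0],"twist":0.03}
    - {"slide":[0.02,-0.16,0],"twist":0.06}
    - {"slide":[0.028,-0.24,0],"twist":0.09}
    - {"slide":[0.033,-0.3,0],"twist":0.105}
    - {"slide":[0.035,-0.322,0],"twist":0.105}

```text
clock: 5.88
eef_pos: [0.4799, 0.2123, 0.1213]
tool_rot: [[0.994, 0.106, -0.001], [0.106, -0.994, -0.0], [-0.001, -0.0, -1.0]]
force: [0.0, -0.0, -1.7]
width: 0.012
```

Request:
apply_moves:
  moves:
    - {"slide":[0,0,0],"twist":0}
    - {"slide":[0,0,0],"twist":0}

```text
clock: 6.12
eef_pos: [0.4811, 0.2086, 0.1216]
tool_rot: [[0.995, 0.101, -0.001], [0.101, -0.995, -0.002], [-0.001, 0.002, -1.0]]
force: [-1.0, 0.2, -1.5]
width: 0.0118
```

```bash
python3 - <<'E'
from h import *
calc([.4776,.2158,.048],6.4)
G=grab()
v=np.hstack([cv2.resize(G["side"]["image"][130:270,200:340],(400,400)),cv2.resize(G["top"]["image"][200:330,130:260],(400,400))])
cv2.imwrite("pics/s4.png",v);
E
```

```text
t 6.125 pos [0.4811 0.2086 0.1216] yaw 5.79 tiltz [-5.0e-04 -1.6e-03 -1.0e+00] w 0.01177087192789258 F [-1.01  0.19 -1.51] q [ -8.   30.7 -26.  111.   19.4  42.7 -39.5]
dist 0.07399314269833852 slide [-0.0045, -0.0127, 0.1226] twist -0.0067 deg 0.6056442294603528
```

View pics/s4.png

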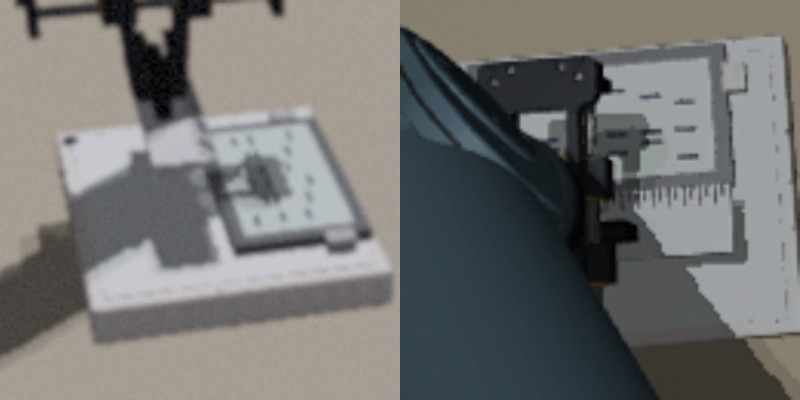

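Both views show the held bar over the bare half, ticks toward the cassette and its right-hand end visible in the top crop at (730,250). Lowering it to just above the panel.

Request:
apply_moves:
  moves:
    - {"slide":[-0.0045,-0.0127,0.04],"twist":-0.0067}
    - {"slide":[-0.0045,-0.0127,0.08],"twist":-0.0067}
    - {"slide":[-0.0045,-0.0127,0.11],"twist":-0.0067}
    - {"slide":[-0.0045,-0.0127,0.1226],"twist":-0.0067}
    - {"slide":[-0.0045,-0.0127,0.1226],"twist":-0.0067}

```text
clock: 6.85
eef_pos: [0.4771, 0.2181, 0.0483]
tool_rot: [[0.994, 0.113, -0.0], [0.113, -0.994, -0.0], [-0.0, 0.0, -1.0]]
force: [0.2, -0.3, -1.1]
width: 0.0115
```

Request:
apply_moves:
  moves:
    - {"slide":[0,0,0],"twist":0}
    - {"slide":[0,0,0],"twist":0}

```text
clock: 7.1
eef_pos: [0.4775, 0.2186, 0.0491]
tool_rot: [[0.994, 0.114, 0.001], [0.114, -0.994, 0.001], [0.001, -0.0, -1.0]]
force: [0.7, 0.9, -1.5]
width: 0.0119
```

```bash
python3 - <<'E'
from h import *
import pickle
calc([.4776,.2158,.0445],6.4)
G=grab();pickle.dump(G,open("g1.pkl","wb"))
v=np.hstack([cv2.resize(G["side"]["image"][130:270,200:340],(400,400),interpolation=cv2.INTER_CUBIC),cv2.resize(G["top"]["image"][200:330,130:260],(400,400),interpolation=cv2.INTER_CUBIC)])
cv2.imwrite("pics/s5.png",v);
E
```

```text
t 7.1 pos [0.4775 0.2186 0.0491] yaw 6.53 tiltz [ 1.1e-03  5.0e-04 -1.0e+00] w 0.011882126962834739 F [ 0.66  0.85 -1.53] q [-12.   37.5 -22.5 112.4  24.2  34.6 -43.9]
dist 0.00535442631037021 slide [-0.0004, 0.0046, 0.0076] twist 0.0015 deg -0.13273593084988988
```

View pics/s5.png

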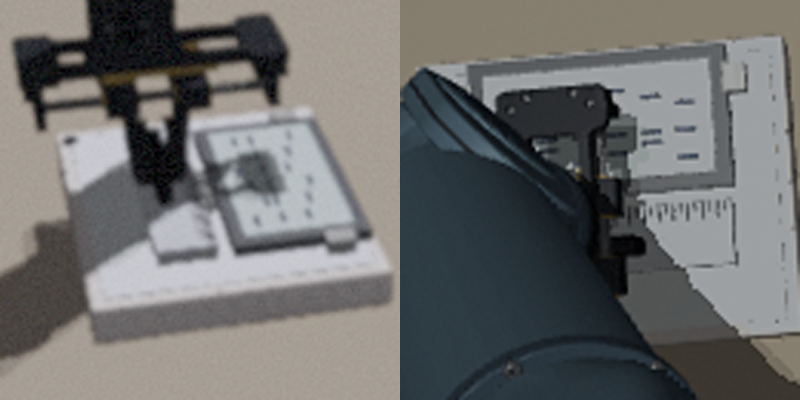

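```bash
python3 - <<'E'
from h import *
import pickle
G=pickle.load(open("g1.pkl","rb"))
t=G["top"]["image"][250:292,205:247];s=G["side"]["image"][190:232,250:292]
v=np.hstack([cv2.resize(x,(400,400),interpolation=cv2.INTER_NEAREST) for x in(t,s)])
cv2.imwrite("pics/s6.png",v)
E
```

```text
(no output)
```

View pics/s6.png

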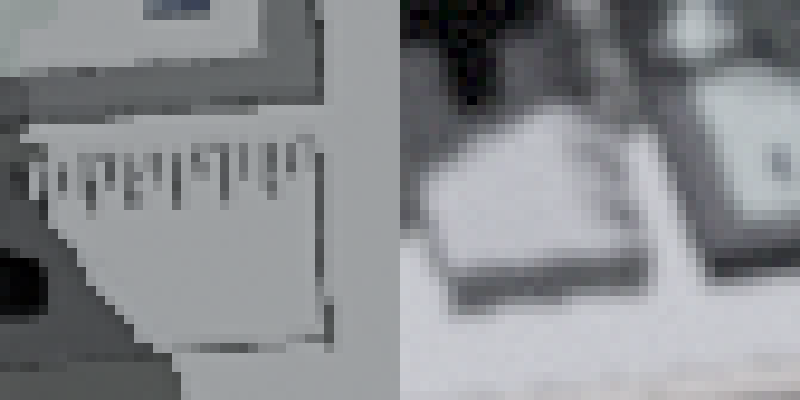

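```bash
python3 - <<'E'
from h import *
import pickle
G=pickle.load(open("g1.pkl","rb"));g=G["top"]
from workcell import state
s=state();R=s["tool_rot"];a=np.arctan2(R[1,0],R[0,0]);x=np.array([np.cos(a),np.sin(a),0]);y=np.array([-x[1],x[0],0])
p=s["eef_pos"]; zt=p[2]-.0133+.008
for n in("top","side"):
    g=G[n];o=np.array([205,250]) if n=="top" else np.array([250-42,190])
    for nm,dx,dy,dz in(("gradR",.028,-.09,0),("backR",-.016,-.09,0),("backR-18",-.016,-.06,0),("gradR bot",.028,-.09,-.008),("backR bot",-.016,-.09,-.008)):
        P=p*[1,1,0]+[0,0,zt+dz]+dx*x+dy*y; q=proj(g,P)[0]; print(n,nm,q.round(1),"crop",((q+.5-o)*400/42).round(0))
    c,sn=np.cos(np.radians(6.4)),np.sin(np.radians(6.4)); e=np.array([.5154,.2200])-.09*np.array([-sn,c])
    for z in (.04,.03):
        q=proj(g,[*e,z])[0];print("cassR",z,q.round(1),((q+.5-o)*400/42).round(0))
E
```

```text
top gradR [237.  264.1] crop [309. 139.]
top backR [238.3 284.9] crop [322. 337.]
top backR-18 [224.  286.2] crop [186. 349.]
top gradR bot [237.6 264.5] crop [315. 143.]
top backR bot [238.9 285.2] crop [327. 340.]
cassR 0.04 [238.3 259.6] [322.  96.]
cassR 0.03 [239.  260.2] [329. 102.]
side gradR [275.6 214.9] crop [649. 242.]
side backR [253.7 217.6] crop [440. 268.]
side backR-18 [251.5 210. ] crop [419. 195.]
side gradR bot [275.8 218.3] crop [650. 274.]
side backR bot [253.9 221.1] crop [442. 301.]
cassR 0.04 [280.8 216.5] [698. 257.]
cassR 0.03 [281.  220.8] [700. 298.]
```

The bar's predicted outline agrees with the picture to about 1 px. I'll set it down here, about 10 mm short of the cassette, then retreat and measure the gap unobstructed before the final nudge.

Request:
apply_moves:
  moves:
    - {"slide":[0,0.0046,0.003],"twist":0.0015}
    - {"slide":[0,0.0046,0.006],"twist":0.0015}
    - {"slide":[0,0.0046,0.008],"twist":0.0015}
    - {"slide":[0,0.0046,0.008],"twist":0.0015}

```text
clock: 7.7
eef_pos: [0.4773, 0.2154, 0.0439]
tool_rot: [[0.994, 0.111, -0.0], [0.111, -0.994, -0.001], [-0.0, 0.001, -1.0]]
force: [-1.2, -2.2, 5.2]
width: 0.0119
```

```bash
python3 -c "
from h import *
calc([.4776,.2158,.0433],6.4)"
```

```text
t 7.7 pos [0.4773 0.2154 0.0439] yaw 6.39 tiltz [-2.e-04 -7.e-04 -1.e+00] w 0.011901475589889235 F [-1.2  -2.2   5.24] q [-12.   37.9 -22.1 112.6  24.5  34.1 -44.1]
dist 0.0008094887459414819 slide [0.0005, -0.0007, 0.001] twist -0.0001 deg 0.006070020356929717
```

The bar is in contact at about 5 N. Releasing with a partial opening, then lifting and moving aside.

Request:
apply_moves:
  moves:
    - {"slide":[0,0,0],"twist":0}
    - {"slide":[0,0,0],"twist":0}
    - {"slide":[0,0,-0.02],"twist":0}
    - {"slide":[0,0,-0.08],"twist":0}
    - {"slide":[0,0,-0.15],"twist":0}
  fingers: -0.3

```text
clock: 8.32
eef_pos: [0.477, 0.2156, 0.1349]
tool_rot: [[0.994, 0.112, -0.001], [0.112, -0.994, -0.0], [-0.001, 0.0, -1.0]]
force: [0.3, 0.3, 0.6]
width: 0.0307
```

Request:
apply_moves:
  moves:
    - {"slide":[0,0.08,-0.05],"twist":0}
    - {"slide":[0,0.16,-0.05],"twist":0}
    - {"slide":[0,0.25,-0.05],"twist":0}
    - {"slide":[0,0.34,-0.05],"twist":0}
    - {"slide":[0,0.42,-0.05],"twist":0}

```text
clock: 8.95
eef_pos: [0.5057, -0.0369, 0.1645]
tool_rot: [[0.994, 0.111, 0.001], [0.111, -0.994, -0.0], [0.001, 0.0, -1.0]]
force: [0.5, 0.2, 0.1]
width: 0.0307
```

Request:
apply_moves:
  moves:
    - {"slide":[0,0.02,0],"twist":0}
    - {"slide":[0,0.02,0],"twist":0}

```text
clock: 9.2
eef_pos: [0.5069, -0.0468, 0.1641]
tool_rot: [[0.994, 0.11, 0.0], [0.11, -0.994, 0.0], [0.001, -0.0, -1.0]]
force: [-0.3, 0.5, 0.8]
width: 0.0309
```

```bash
python3 - <<'E'
from h import *
import pickle
calc([.4776,.2158,.0433],6.4)
G=grab();pickle.dump(G,open("g2.pkl","wb"))
v=np.hstack([cv2.resize(G["side"]["image"][130:270,200:340],(400,400),interpolation=cv2.INTER_CUBIC),cv2.resize(G["top"]["image"][200:330,130:260],(400,400),interpolation=cv2.INTER_CUBIC)])
cv2.imwrite("pics/s7.png",v);
E
```

```text
t 9.2 pos [ 0.5069 -0.0468  0.1641] yaw 6.34 tiltz [ 5.e-04  3.e-04 -1.e+00] w 0.030870785794201334 F [-0.25  0.5   0.76] q [ 20.9  25.2 -25.7 111.8  14.8  46.1  -6.7]
dist 0.2905116244922944 slide [-0.0003, -0.4403, 0.2014] twist -0.0007 deg 0.06015451966672458
```

View pics/s7.png

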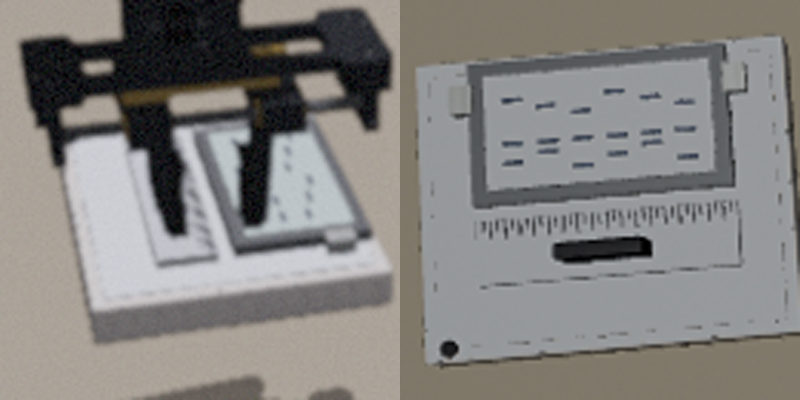

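The top view is now clear: cassette edge near row 265, bar below it with its end lines visible. I'll measure edge and end offsets with line profiles at the right heights.

```bash
cat > rect.py <<'E'
import sys
from h import *
import pickle
G=pickle.load(open(sys.argv[1],"rb"));g=G["top"]
c,s=np.cos(np.radians(6.4)),np.sin(np.radians(6.4));E=np.array([.5154,.2200])
X=np.array([c,s]);Y=np.array([-s,c])
def W(x,y,z):return np.r_[E+x*X+y*Y,z]
# rectified: columns = -y (left=+y), rows = -x ; 3.5 px/mm
def rect(z,x0,x1,y0,y1,k):
    w,h=int((y1-y0)*k*1000),int((x1-x0)*k*1000)
    src=proj(g,[W(x1,y1,z),W(x1,y0,z),W(x0,y0,z),W(x0,y1,z)]).astype(np.float32)
    H=cv2.getPerspectiveTransform(src,np.float32([[0,0],[w,0],[w,h],[0,h]]))
    return cv2.warpPerspective(g["image"],H,(w,h),flags=cv2.INTER_LINEAR)
r=rect(.039,-.07,.03,-.11,.11,3.5)
g8=cv2.cvtColor(r,cv2.COLOR_BGR2GRAY);r=cv2.cvtColor(cv2.createCLAHE(3,(2,2)).apply(g8),cv2.COLOR_GRAY2BGR)
for yy in range(-110,111,10): cv2.line(r,(int((110-yy)*3.5),0),(int((110-yy)*3.5),8 if yy%50 else 16),(0,0,255),1)
for xx in range(-70,31,10): cv2.line(r,(0,int((30-xx)*3.5)),(8 if xx else 25,int((30-xx)*3.5)),(0,0,255),1)
cv2.imwrite(sys.argv[2],r)
E
python3 rect.py g2.pkl pics/r2.png
```

```text
(no output)
```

View pics/r2.png

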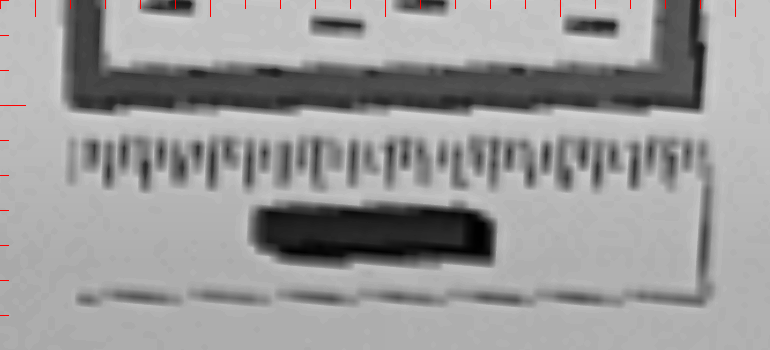

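```bash
cat > meas.py <<'E'
import sys
sys.argv=[sys.argv[0],sys.argv[1],"pics/tmp_r.png"]
exec(open("rect.py").read())
gray=cv2.cvtColor(g["image"],cv2.COLOR_BGR2GRAY).astype(np.float32)
def samp(x,y,z):
    P=np.c_[E+np.outer(x,X)+np.outer(y,Y),np.full(len(x),z)];q=proj(g,P).astype(np.float32)
    return cv2.remap(gray,q[None,:,0],q[None,:,1],cv2.INTER_LINEAR)[0]
def prof(axis,grid,over,z):  # mean profile
    return np.array([ (samp(np.full(len(over),v),over,z) if axis=="x" else samp(over,np.full(len(over),v),z)).mean() for v in grid])
def edge(p,grid,sign): # half-level crossing at strongest gradient
    d=np.gradient(p)*sign;i=d.argmax();w=slice(max(i-8,0),i+9);ww=np.clip(d[w],0,None);return (grid[w]*ww).sum()/ww.sum()*1e3
def dark(p,grid):
    base=np.median(p);w=np.clip(base-p-2,0,None);i=w.argmax();m=slice(max(i-8,0),i+9);return (grid[m]*w[m]).sum()/w[m].sum()*1e3, w.max()
st=.0002
if __name__=="__main__":
    for lo,hi in((-.08,-.04),(-.04,0),(0,.04),(.04,.08)):
        o=np.arange(lo,hi,.0005)
        gx=np.arange(-.006,.005,st);print("cass foot x",(lo+hi)/2,edge(prof("x",gx,o,.03),gx,-1).round(2),end=" | ")
        gx=np.arange(-.068,-.03,st);print("bar back strip x",np.round(dark(prof("x",gx,o,.034),gx),2))
    for lo,hi in((.004,.025),(.025,.05)):
        o=np.arange(lo,hi,.0005);gy=np.arange(-.098,-.083,st)
        print("cass R foot",edge(prof("y",gy,o,.03),gy,-1).round(2),end=" ")
        gy=np.arange(.083,.1,st);print("cass L top",edge(prof("y",gy,o,.04),gy,1).round(2), edge(prof("y",gy,o,.04),gy,-1).round(2))
    for lo,hi in((-.05,-.035),(-.035,-.02)):
        o=np.arange(lo,hi,.0005);gy=np.arange(-.1,-.075,st);p=prof("y",gy,o,.034)
        print("bar R strip",np.round(dark(p,gy),2))
        gy=np.arange(.08,.1,st);p=prof("y",gy,o,.038);print("bar L prof",p[::5].round(0))
E
python3 meas.py g2.pkl
```

```text
cass foot x -0.06 0.16 | bar back strip x [-54.54  27.55]
cass foot x -0.02 -0.11 | bar back strip x [-40.77  93.85]
cass foot x 0.02 -0.05 | bar back strip x [-40.75 116.68]
cass foot x 0.06 0.17 | bar back strip x [-54.35  32.15]
cass R foot -89.66 cass L top 91.19 94.22
cass R foot -89.26 cass L top 90.87 83.07
bar R strip [-90.24  56.67]
bar L prof [152. 152. 152. 152. 152. 151. 151. 151. 151. 152. 152. 152. 152. 152.
 152. 152. 152. 152. 152. 152. 151.]
bar R strip [-91.03  38.78]
bar L prof [142. 148. 152. 152. 152. 152. 152. 152. 151. 150. 149. 150. 152. 152.
 152. 152. 152. 152. 152. 152. 152.]
```

The measurements agree with each other. The bar's graduated edge is 10.4 mm short and parallel to within about 0.1°, and the bar must go about 1.3 mm toward +y. I'll regrasp it, lift about 2 mm, shift it and set it flush.

Request:
apply_moves:
  moves:
    - {"slide":[0,-0.09,0],"twist":0}
    - {"slide":[0,-0.18,0],"twist":0}
    - {"slide":[0,-0.27,0],"twist":0}
    - {"slide":[0,-0.36,0],"twist":0}
    - {"slide":[0,-0.44,0],"twist":0}

```text
clock: 9.93
eef_pos: [0.4758, 0.2197, 0.164]
tool_rot: [[0.993, 0.116, 0.0], [0.116, -0.993, 0.001], [0.0, -0.001, -1.0]]
force: [0.3, 0.3, 0.9]
width: 0.0308
```

Request:
apply_moves:
  moves:
    - {"slide":[0,0,0],"twist":0}
    - {"slide":[0,0,0],"twist":0}
    - {"slide":[0,0,0],"twist":0}

```text
clock: 10.3
eef_pos: [0.4774, 0.2146, 0.1635]
tool_rot: [[0.994, 0.11, -0.0], [0.11, -0.994, -0.001], [-0.0, 0.001, -1.0]]
force: [0.2, 0.4, 0.4]
width: 0.0309
```

```bash
python3 -c "
from h import *
calc([.4773,.2154,.0445],6.4)"
```

```text
t 10.3 pos [0.4774 0.2146 0.1635] yaw 6.33 tiltz [-3.e-04 -8.e-04 -1.e+00] w 0.030906583185510695 F [0.19 0.41 0.44] q [ -6.6  27.1 -28.5 109.6  17.2  47.5 -37.9]
dist 0.11904193272788306 slide [0.0001, -0.0015, 0.1984] twist -0.0007 deg 0.06505189098467667
```

Request:
apply_moves:
  moves:
    - {"slide":[0,-0.0015,0.07],"twist":0}
    - {"slide":[0,-0.0015,0.13],"twist":0}
    - {"slide":[0,-0.0015,0.17],"twist":0}
    - {"slide":[0,-0.0015,0.19],"twist":0}
    - {"slide":[0,-0.0015,0.198],"twist":0}

```text
clock: 10.92
eef_pos: [0.4774, 0.216, 0.0447]
tool_rot: [[0.994, 0.111, -0.0], [0.111, -0.994, -0.0], [-0.0, 0.0, -1.0]]
force: [-0.3, 0.1, -0.0]
width: 0.031
```

Request:
apply_moves:
  moves:
    - {"slide":[0,0,0],"twist":0}
    - {"slide":[0,0,0],"twist":0}

```text
clock: 11.18
eef_pos: [0.4778, 0.2167, 0.0456]
tool_rot: [[0.994, 0.111, 0.001], [0.111, -0.994, 0.001], [0.001, -0.0, -1.0]]
force: [0.6, -0.4, 0.2]
width: 0.0307
```

Request:
apply_moves:
  moves:
    - {"slide":[0,0,0],"twist":0}
    - {"slide":[0,0,0],"twist":0}
    - {"slide":[0,0,0],"twist":0}
    - {"slide":[0,0,0],"twist":0}
    - {"slide":[0,0,0],"twist":0}
  fingers: -1

```text
clock: 11.8
eef_pos: [0.4774, 0.2166, 0.0451]
tool_rot: [[0.994, 0.112, 0.0], [0.112, -0.994, 0.0], [0.0, 0.0, -1.0]]
force: [-1.1, -0.4, 5.8]
width: 0.0115
```

```bash
python3 - <<'E'
from h import *
c,s=np.cos(np.radians(6.4)),np.sin(np.radians(6.4))
f=np.array([.4773,.2154])+.0085*np.array([c,s])+.0013*np.array([-s,c]);print(f)
calc([*f,.0455],6.4)
E
```

```text
[0.48560212 0.21763938]
t 11.8 pos [0.4774 0.2166 0.0451] yaw 6.41 tiltz [ 4.e-04  0.e+00 -1.e+00] w 0.011501721412596679 F [-1.14 -0.39  5.81] q [-11.6  37.9 -22.8 112.5  25.   34.3 -44.5]
dist 0.008243817075718063 slide [0.0137, -0.0002, -0.0006] twist 0.0001 deg -0.006622246592286274
```

Request:
apply_moves:
  moves:
    - {"slide":[0,0,-0.004],"twist":0}
    - {"slide":[0.007,-0.0022,-0.004],"twist":0}
    - {"slide":[0.0142,-0.0022,-0.004],"twist":0}
    - {"slide":[0.0142,-0.0022,-0.004],"twist":0}
    - {"slide":[0.0142,-0.0022,-0.004],"twist":0}

```text
clock: 12.42
eef_pos: [0.4855, 0.2187, 0.0471]
tool_rot: [[0.994, 0.111, -0.0], [0.111, -0.994, -0.0], [-0.0, 0.0, -1.0]]
force: [-0.3, -0.9, -2.2]
width: 0.0117
```

```bash
python3 - <<'E'
from h import *
c,s=np.cos(np.radians(6.4)),np.sin(np.radians(6.4))
f=np.array([.4774,.2166])+.0085*np.array([c,s])+.0013*np.array([-s,c])
calc([*f,.0435],6.4)
E
```

```text
t 12.425 pos [0.4855 0.2187 0.0471] yaw 6.4 tiltz [-4.e-04 -1.e-04 -1.e+00] w 0.011718881474329082 F [-0.29 -0.87 -2.21] q [-11.4  38.3 -22.9 111.3  24.7  35.3 -43.9]
dist 0.003596879897022075 slide [0.0004, -0.0002, 0.006] twist -0.0 deg 0.002655323292628964
```

Request:
apply_moves:
  moves:
    - {"slide":[0,0,0.003],"twist":0}
    - {"slide":[0,0,0.0045],"twist":0}
    - {"slide":[0.002,0,0.0045],"twist":0}
    - {"slide":[0.003,0,0.0045],"twist":0}
    - {"slide":[0.0035,0,0.0045],"twist":0}

```text
clock: 13.05
eef_pos: [0.4855, 0.2187, 0.0451]
tool_rot: [[0.994, 0.112, -0.003], [0.112, -0.994, -0.002], [-0.004, 0.002, -1.0]]
force: [-8.8, -3.0, 15.1]
width: 0.012
```

Request:
apply_moves:
  moves:
    - {"slide":[0,0,0],"twist":0}
    - {"slide":[0,0,0],"twist":0}

```text
clock: 13.3
eef_pos: [0.4855, 0.2187, 0.0451]
tool_rot: [[0.994, 0.112, -0.003], [0.112, -0.994, -0.002], [-0.003, 0.002, -1.0]]
force: [-9.2, -2.5, 14.7]
width: 0.0116
```

```bash
python3 - <<'E'
from h import *
c,s=np.cos(np.radians(6.4)),np.sin(np.radians(6.4))
f=np.array([.4774,.2166])+.0105*np.array([c,s])+.0013*np.array([-s,c])
calc([*f,.044],6.4)
E
```

```text
t 13.3 pos [0.4855 0.2187 0.0451] yaw 6.44 tiltz [-0.0032 -0.002  -1.    ] w 0.01158317484743266 F [-9.15 -2.51 14.71] q [-11.5  38.6 -22.9 111.1  24.8  35.4 -43.9]
dist 0.0024973530607387997 slide [0.0037, -0.0001, 0.0018] twist 0.0005 deg -0.04409279531228094
```

It presses down at 15 N and friction seems to hold it. I'll ease off the downward pressure and continue in x.

Request:
apply_moves:
  moves:
    - {"slide":[0,0,-0.0018],"twist":0}
    - {"slide":[0,0,-0.0018],"twist":0}
    - {"slide":[0,0,-0.0018],"twist":0}

```text
clock: 13.68
eef_pos: [0.4877, 0.219, 0.0454]
tool_rot: [[0.994, 0.112, -0.0], [0.112, -0.994, -0.0], [-0.0, 0.0, -1.0]]
force: [-0.7, -0.2, -1.4]
width: 0.0117
```

```bash
python3 - <<'E'
from h import *
import pickle
calc([.4877,.2190,.044],6.4)
G=grab();pickle.dump(G,open("g3.pkl","wb"))
t=G["top"]["image"][250:292,205:247];s=G["side"]["image"][190:232,250:292]
v=np.hstack([cv2.resize(x,(400,400),interpolation=cv2.INTER_NEAREST) for x in(t,s)])
cv2.imwrite("pics/s8.png",v)
E
```

```text
t 13.675 pos [0.4877 0.219  0.0454] yaw 6.4 tiltz [-2.e-04 -0.e+00 -1.e+00] w 0.011695741197224855 F [-0.74 -0.24 -1.41] q [-11.4  38.6 -22.8 111.   24.8  35.3 -43.9]
dist 0.0014301703981205152 slide [0.0001, -0.0, 0.0024] twist 0.0 deg -0.0026411693644092793
```

View pics/s8.png

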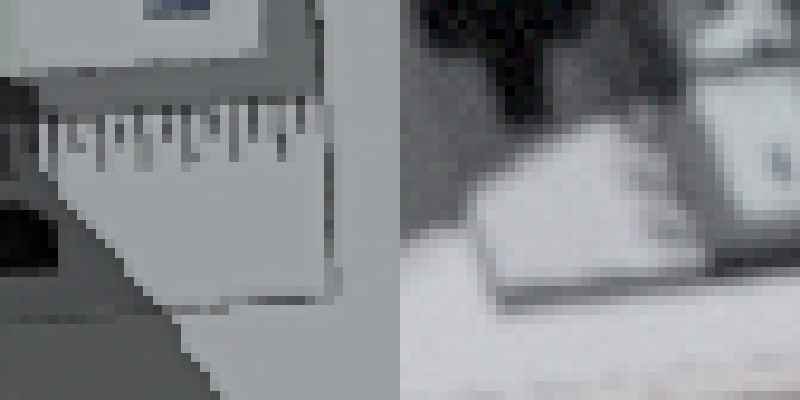

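Both views now show the tick edge right against the cassette's edge, with the ends nearly level (top crop near x=325). I'll push gently in x to confirm contact.

Request:
apply_moves:
  moves:
    - {"slide":[0.0008,0,0.0002],"twist":0}
    - {"slide":[0.0012,0,0.0002],"twist":0}
    - {"slide":[0.0016,0,0.0002],"twist":0}
    - {"slide":[0.0016,0,0.0002],"twist":0}

```text
clock: 14.28
eef_pos: [0.4879, 0.2189, 0.0453]
tool_rot: [[0.994, 0.112, -0.001], [0.112, -0.994, -0.001], [-0.001, 0.0, -1.0]]
force: [-3.5, -1.0, 0.8]
width: 0.0121
```

```bash
python3 - <<'E'
from h import *
calc([.4877,.2190,.0451],6.4)
E
```

```text
t 14.275 pos [0.4879 0.2189 0.0453] yaw 6.41 tiltz [-1.2e-03 -6.0e-04 -1.0e+00] w 0.012089726030684351 F [-3.55 -1.02  0.81] q [-11.4  38.7 -22.9 110.9  24.8  35.4 -43.8]
dist 0.0003370360038260435 slide [-0.0004, -0.0002, 0.0004] twist 0.0002 deg -0.01488633789071514
```

Contact confirmed: it stopped after 0.2 mm with about 3.5 N in x. Pressing lightly and releasing.

Request:
apply_moves:
  moves:
    - {"slide":[0,0,0.0006],"twist":0}
    - {"slide":[0,0,0.0006],"twist":0}

```text
clock: 14.52
eef_pos: [0.4879, 0.219, 0.0452]
tool_rot: [[0.994, 0.112, -0.001], [0.112, -0.994, -0.001], [-0.001, 0.001, -1.0]]
force: [-5.0, -0.6, 4.1]
width: 0.0118
```

Request:
apply_moves:
  moves:
    - {"slide":[0,0,0],"twist":0}
    - {"slide":[0,0,0],"twist":0}
    - {"slide":[0,0,0],"twist":0}
    - {"slide":[0,0,-0.01],"twist":0}
    - {"slide":[0,0,-0.05],"twist":0}
  fingers: -0.5

```text
clock: 15.15
eef_pos: [0.4879, 0.2188, 0.0749]
tool_rot: [[0.994, 0.112, -0.002], [0.112, -0.994, -0.001], [-0.002, 0.001, -1.0]]
force: [-0.4, 0.0, 0.4]
width: 0.0219
```

Request:
apply_moves:
  moves:
    - {"slide":[0,0,-0.08],"twist":0}
    - {"slide":[0,0.0,-0.15],"twist":0}
    - {"slide":[0,0.09,-0.15],"twist":0}
    - {"slide":[0,0.18,-0.15],"twist":0}
    - {"slide":[0,0.27,-0.15],"twist":0}

```text
clock: 15.78
eef_pos: [0.507, 0.0565, 0.1658]
tool_rot: [[0.994, 0.112, 0.001], [0.112, -0.994, -0.0], [0.001, 0.0, -1.0]]
force: [-0.3, -0.1, 0.5]
width: 0.0217
```

Request:
apply_moves:
  moves:
    - {"slide":[0,0.09,-0.05],"twist":0}
    - {"slide":[0,0.18,-0.05],"twist":0}
    - {"slide":[0,0.27,-0.05],"twist":0}
    - {"slide":[0,0.36,-0.05],"twist":0}
    - {"slide":[0,0.36,-0.05],"twist":0}

```text
clock: 16.4
eef_pos: [0.5304, -0.162, 0.1953]
tool_rot: [[0.995, 0.104, 0.0], [0.104, -0.995, -0.002], [-0.0, 0.002, -1.0]]
force: [0.3, 0.3, 0.7]
width: 0.022
```

```bash
python3 - <<'E'
from h import *
import pickle
calc([.4776,.2158,.0433],6.4)
G=grab();pickle.dump(G,open("g4.pkl","wb"))
v=np.hstack([cv2.resize(G["side"]["image"][130:270,200:340],(400,400),interpolation=cv2.INTER_CUBIC),cv2.resize(G["top"]["image"][200:330,130:260],(400,400),interpolation=cv2.INTER_CUBIC)])
cv2.imwrite("pics/s9.png",v);
E
python3 rect.py g4.pkl pics/r4.png; sed -i 's/-.068,-.03,st/-.055,-.036,st/' meas.py; python3 meas.py g4.pkl
```

```text
t 16.4 pos [ 0.5304 -0.162   0.1953] yaw 5.95 tiltz [ 2.0e-04 -2.3e-03 -1.0e+00] w 0.022024240184756058 F [0.34 0.34 0.73] q [ 31.1  26.6 -24.5 104.   13.7  52.3   6.5]
dist 0.4106690913767942 slide [-0.0223, -0.636, 0.2518] twist -0.0051 deg 0.45492304384586646
cass foot x -0.06 0.88 | bar back strip x [-43.41  36.29]
cass foot x -0.02 0.55 | bar back strip x [-43.71  35.83]
cass foot x 0.02 0.63 | bar back strip x [-43.44  27.31]
cass foot x 0.06 0.58 | bar back strip x [-43.74  35.35]
cass R foot -89.66 cass L top 91.19 94.25
cass R foot -89.26 cass L top 90.87 83.07
bar R strip [-89.86   8.4 ]
bar L prof [155. 155. 155. 155. 155. 155. 155. 155. 155. 154. 152. 152. 155. 159.
 158. 158. 158. 158. 158. 158. 158.]
bar R strip [-89.05  53.68]
bar L prof [158. 158. 158. 158. 158. 158. 158. 158. 158. 157. 156. 156. 157. 158.
 158. 158. 158. 158. 158. 158. 158.]
```

View pics/s9.png

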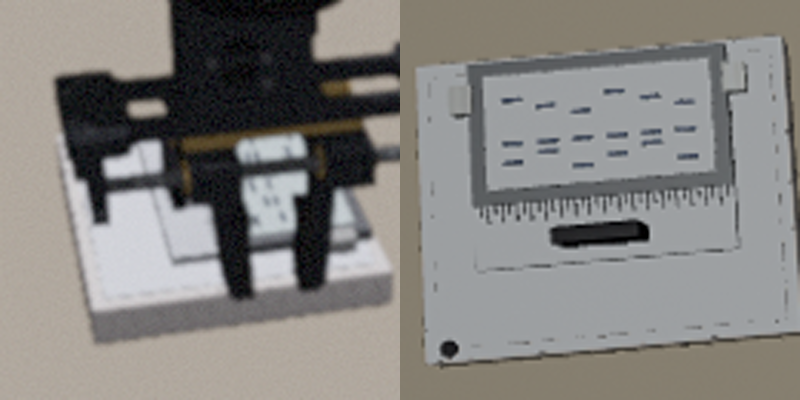

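View pics/r4.png

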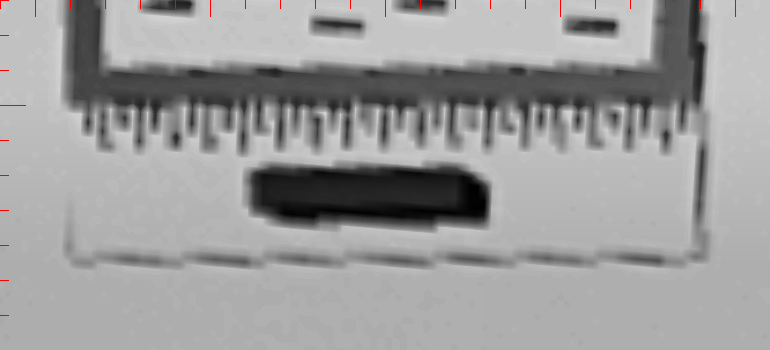

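The rectified top view shows the tick edge along the whole cassette edge (row ~103). The ends are level: left at columns 67 and 69, right both near 703. Handing in.

```bash
python3 -c "
from workcell import ticket,state
print(state()['clock']);print(ticket.job_done())"
```

```text
16.5
the job is handed in; nothing more can be done
None
```

I laid the largest straightedge on the viewing panel with its graduated edge flush against the cassette's free long edge, and handed the job in at 16.5 s. I set it down about 10 mm short first and measured the gap. Then I regrasped it, moved it in until it met the cassette (about 3.5 N), released it and moved the arm clear.

**Last checks (top view):**
- **Graduated edge:** the bar's back edge is 43.4–43.7 mm from the cassette line. For a 44 mm bar that means no gap, to within about 0.5 mm, and the edge shows no measurable tilt.
- **Ends:** they agree within about 0.5 mm on both sides. The bar's right end is at about −89.3 mm and the cassette's at about −89.5 mm.
- **Forces:** the highest wrist-force reading was about 18 N (15 N of it downward), when the bar briefly stuck by friction during lowering. I eased off and it moved freely.

**Less certain:**
- **Side view:** in the side picture taken before the first set-down, the bar and cassette positions disagreed with the top view by 1–2 pixels. The arm blocked the final side view, so placement rests on the top view and the felt contact.
- **Bystanders:** I didn't measure the bottle, basin and rack again afterwards, but the arm's path stayed clear of them.

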